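Open the push-and-turn cap of the hob cleaner

ROBOT

A 7-joint arm with a two-finger parallel gripper is mounted at the origin on a cart in front of the work surface, level with it; the furniture and walls round the work are solid. World frame = base frame: x ahead of the robot, y to its left, z up, the work surface at z = 0. Lengths are in m, angles in rad, forces in N, time in s.
With the tool pointing down it reaches from about 0.4 to 0.85 m from the base axis. Payload 10.4 kg.
Tool frame: the origin (TCP) lies midway between the tips of the shut fingers; the grasp point (between the pads) lies 19 mm behind it (manip.hold_point_z is the distance from the TCP to the grasp point, in m); z points along the fingers, y is the line along which they close (so a half turn about z gives the same grasp; the last joint's range is limited). The gripper opens to 85 mm and grips with 20 to 120 N. Pads are 22 mm wide; open, the fingers measure 114 mm over their backs; the gripper's body (76 mm by 85 mm) begins 54 mm behind the grasp point. The pads swing forward as they close: fully open they stand 13 mm farther back than shut.
Start: joints at [1.278, 0.332, -0.065, 1.46, 0.022, 1.35, -0.088], TCP at [0.167, -0.602, 0.231] pointing down, gripper open.
Joint ranges: [-2.6, 2.6], [-0.5, 2.12], [-1.47, 1.34], [0.16, 2.42], [-1.27, 4.41], [0.06, 2.06], [-2.6, 2.6]. Speed limits (rad/s): [2.22, 2.22, 2.79, 2.79, 3.14, 3.14, 3.14].

INTERFACE

Orientations are given as a unit quaternion [x, y, z, w].
In Python, from workcell import manip, eyes, job gives the robot as it stands.
- The arm moves only by the shell command python3 -m crank 'ROWS' [FORCE]. ROWS is JSON, a list that holds one entry, the list of rows, each a list of 7 numbers: the finger opening in cm, from 0 to 8.54, then the shift along the world's x, y, z in cm, then the turn, a rotation vector about the world's x, y, z in degrees. In form: [[[hand, x, y, z, ax, ay, az], ...]]. A call has 1 to 20 rows; each row shifts and turns the commanded pose from where the row before left it; what a row does not reach is not made up. A row lasts 1/8 s, in which the tool goes at most 62.5 mm and 10.7 degrees, less where a joint would pass 70% of its speed; a pose out of reach is approached as far as the arm can. A call with a gripper value outside its range is refused whole. The fingers move at their own pace and stop on an object; FORCE is the grip in N (left out, the last holds). Time passes only in rows, so rows that do not move let the fingers close. It gives the time, the measured TCP pose, the force, the opening and the grip force at its end, in the units of the state.
- manip.get_obs(): the state, without advancing time (a new reading comes with each control period).
- eyes.camera(name): name is "scene" or "top" or "wrist"; returns (picture, depth): 384x512x3 uint8, red, green, blue; 384x512 float32, m along the optical axis (not along the pixel's ray), 0 where there is no reading.
- eyes.camera_params(name): a dict with "fx", "fy", "cx", "cy" (pixels), "world_from_camera" (4x4, takes a point from camera to world coordinates); the wrist camera has in their place "hand_eye" (4x4, takes a point from camera to tool coordinates, whose origin is the TCP and whose axes are the flange's). Camera axes: x right, y down, z forward; pixel columns grow to the right and rows downward; lengths in m; the calibration is good to about 2 mm. A picture is of the moment at which its call begins: read the wrist's pose just before it. camera_params takes no time and is no camera call.
- job.hand_in(): hands the job in; it is judged then, once.
The state is a dict: "clock": time; "joint_pos": joint angles; "joint_velocities": joint speeds; "tau": joint torques, N m; "position": TCP position; "ee_rot": TCP orientation; "ft_force": force on the tool from outside, world axes, zero at the start; "torque": the same for the moment, N m; "grip_width": opening from 0.0 (shut) to 1.0 (fully open); "grasp_force": force on a finger pad.
Only numpy, scipy, OpenCV 4.12 (cv2) and the standard library are available. Lean on these libraries where they do the work, as an engineer would, in place of code of your own. Each camera call takes 0.05 s, during which the arm holds its last target. There are 200 camera calls.

TASK

The cleaner bottle on the hob board has a child-safety cap, with its measuring cup standing mouth down over it. Take the cup off and set it down on the board, still mouth down and away from the bottle (do not drop it), then push the cap down against its spring, turn it about a quarter turn anticlockwise while it is down, and lift it off. Finish still holding the cap level above the bottle, a good hand's breadth (about 8 cm) higher than where it sat, and leave the other things on the board undisturbed.

Things in the scene. Friction and masses are not known exactly. Their poses are not given: they have to be found in the camera images.
- board: fixed wooden cover board over the hob, 580 mm (x) by 660 mm (y); origin on its centre line 50 mm below its top face, axes along the world's
- board_top (a point): centre of the board's flat top face, 50 mm above the hob; everything stands on this face. Two tall things and a coffee jug stand fixed along the board's far edge, more than 140 mm beyond its centre in x
- bottle: square white plastic bottle, fast in a low dark steel holder (foot 128 x 104 mm); it neither slides nor turns. Body 98 x 74 mm up to 96 mm, round shoulder narrowing to the neck at 110 mm; the neck stands on the vertical axis through the origin. Origin: centre of the underside, on the board; z up
- neck_top (a point): centre of the top of the bottle's neck, 148 mm above the bottle's underside. Neck 26 mm across with two catches 37 mm across; the locked cap reaches from 24 mm below to 12 mm above this point and is clear of the neck once 24 mm higher; 1 mm of play to the side as it lifts off
- cap: round grey ribbed cap, 50 mm across, 36 mm tall, 30 g, loose but locked on the neck; origin at the centre of its open underside, z up. It can neither turn nor lift until pushed down 3.5 mm (hard stop at 7 mm). Held down it turns anticlockwise seen from above (clockwise is blocked); from 40 to 140 degrees of turn it is unlocked and lifts straight off, 90 is best
- spring_disc (a joint): how far the cap pushes down the sprung disc in the neck, m: 0 with the cap locked on, 0.0035 or more when low enough to turn, 0.007 at the hard stop, -0.002 with the cap off. The spring takes 6 N to start, 9.5 N at 3.5 mm, 13 N at 7 mm
- cup: white measuring cup, straight-sided, 61 mm across, 33 mm tall, inside 55 mm across and 30 mm deep, 40 g, loose, standing mouth down over the cap with its floor on the cap's top; origin at the centre of its mouth, z towards its closed flat end (up as it stands)
- spice_jar: small spice jar with a flat screw lid, 45 mm across, 106 mm tall, loose bystander; origin at the centre of its underside
- shaker: small shaker with a domed metal top, 44 mm across, 90 mm tall, loose bystander; origin at the centre of its underside
- honey_jar: squat glass jar with a metal lid, 71 mm across, 110 mm tall, loose bystander; origin at the centre of its underside
- apple: apple, 73 mm across, 60 mm tall, loose bystander; origin at the centre of its underside
- tin: food tin, 75 mm across, 110 mm tall, loose bystander; origin at the centre of its underside

How it is judged:
By the outcome, as a careful person would: the job done as asked, in the order asked, and still so for the second after the job is handed in, while the arm keeps its last pose, push and grip.
It also fails if it takes over 61 s, if anything falls off the work surface, if the arm or the gripper's body presses on something with over 40 N, if the wrist force passes 120 N, or if a joint passes its speed limit or range.

## Working session

There is one attempt and no reset: what is moved stays moved. The work goes in short steps, Python scripts to look and compute and a shell command to move; the robot and the scene stay as the last step left them, time stands still between calls to the robot, and variables do not carry over. Pictures are saved under pics/ and viewed, at most 10 in all, crops included, and the job is handed in when it is done.

```bash
mkdir -p pics
cat > h.py <<'E'
import numpy as np, cv2
from workcell import manip, eyes, job
from scipy.spatial.transform import Rotation as R
def cloud(n):
    o=manip.get_obs(); im,d=eyes.camera(n); p=eyes.camera_params(n)
    v,u=np.mgrid[:384,:512]
    c=np.stack([(u-p['cx'])/p['fx']*d,(v-p['cy'])/p['fy']*d,d],-1)
    if n=='wrist':
        T=np.eye(4);T[:3,:3]=R.from_quat(o['ee_rot']).as_matrix();T[:3,3]=o['position'];T=T@np.array(p['hand_eye'])
    else: T=np.array(p['world_from_camera'])
    w=c@T[:3,:3].T+T[:3,3]; w[d==0]=np.nan
    return im,w
E
python3 - <<'E'
from h import *
for n in('scene','top'):
    im,w=cloud(n); np.save(n+'.npy',w); cv2.imwrite(f'pics/{n}.png',cv2.resize(im[:,:,::-1],(800,600)))
o=manip.get_obs();print(o,manip.hold_point_z)
E
```

```text
{'clock': 0.1, 'joint_pos': array([ 1.27839452,  0.33283969, -0.06468718,  1.46082659,  0.02162653,
        1.34988208, -0.08848089]), 'joint_velocities': array([ 0.00057984, -0.00049977,  0.0024073 , -0.001432  ,  0.00107074,
        0.00037568,  0.00195336]), 'tau': array([ 1.55065711e-03, -6.26745772e+01,  4.92963928e-02, -3.92432427e+01,
        1.63774478e-02,  6.98276359e-03,  1.12366022e-04]), 'position': array([ 0.16648585, -0.6020899 ,  0.23059077]), 'ee_rot': array([ 9.90912356e-01,  1.34507640e-01, -1.26298162e-04, -6.17010015e-04]), 'ft_force': array([ 0.09483815, -0.12156593,  0.36735362]), 'torque': array([-0.00462503, -0.01317168, -0.04836831]), 'grasp_force': 0.0, 'grip_width': 0.9986077683996949} 0.0187
```

View pics/scene.png

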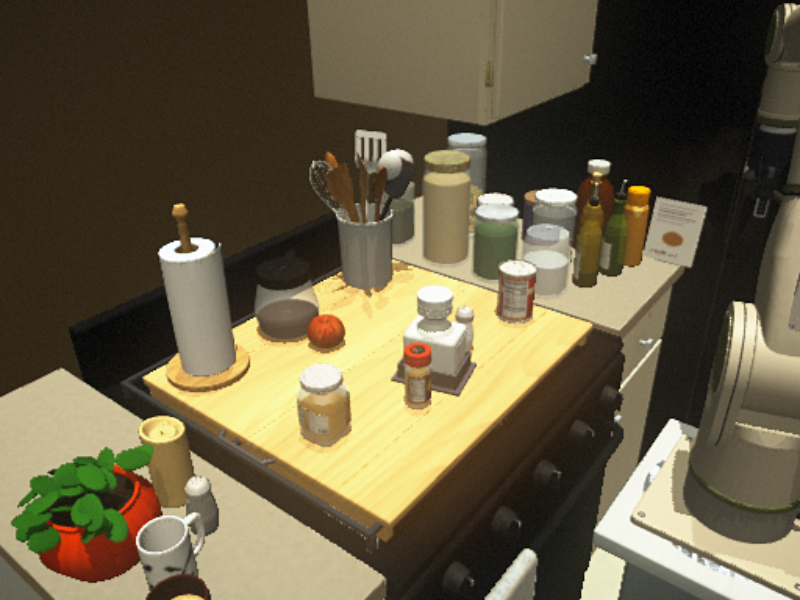

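View pics/top.png

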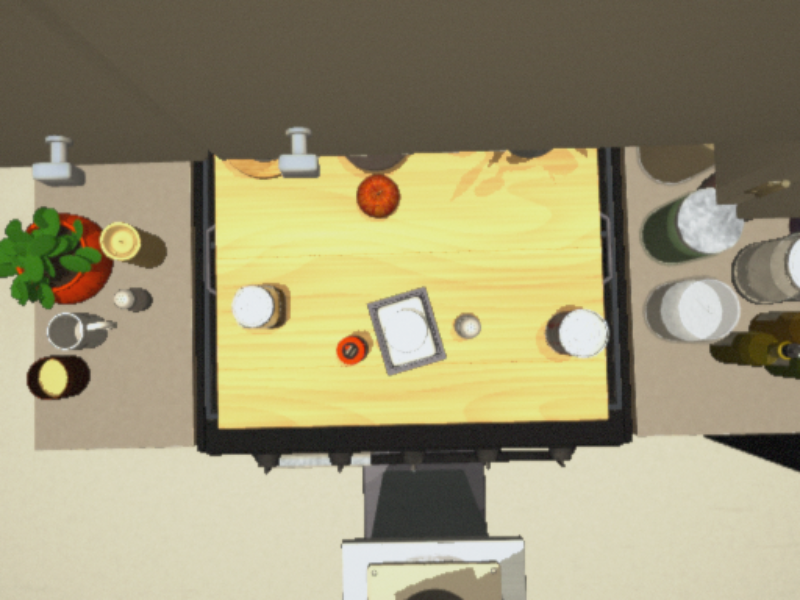

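The top view shows the bottle and cup at (409,331), with the spice jar at (352,350), the shaker at (468,326), the honey jar at (255,307), the tin at (582,332) and the apple at (378,196). The cabinet overhangs the far edge of the board.

Run:
```python
from h import *
w=np.load('top.npy')
s=.64
for n,u,v,r in [('cup',409,331,30),('spice',352,350,20),('shaker',468,326,18),('honey',255,307,30),('tin',582,332,30),('apple',378,196,26),('b1',300,250,5),('b2',500,400,5),('cabinet',400,60,3),('cabedge',400,145,3)]:
    u=int(u*s);v=int(v*s);r=int(r*s)
    p=w[v-r:v+r+1,u-r:u+r+1].reshape(-1,3);p=p[~np.isnan(p[:,0])]
    z=np.percentile(p[:,2],97); q=p[p[:,2]>z-.012]
    print(n,z.round(3),np.median(q,0).round(3),((q.min(0)+q.max(0))/2).round(3),np.ptp(q,0).round(3))
# cup from scene camera
a=np.load('scene.npy').reshape(-1,3)
c=np.array([q for q in [0]])
```

```text
cup 0.215 [0.519 0.035 0.213] [0.518 0.035 0.219] [0.057 0.057 0.022]
spice 0.159 [0.491 0.121 0.156] [0.492 0.121 0.154] [0.041 0.043 0.015]
shaker 0.139 [ 0.521 -0.065  0.136] [ 0.52  -0.066  0.135] [0.032 0.032 0.015]
honey 0.162 [0.563 0.27  0.159] [0.563 0.271 0.158] [0.066 0.065 0.016]
tin 0.161 [ 0.507 -0.235  0.157] [ 0.507 -0.235  0.157] [0.072 0.073 0.016]
apple 0.106 [0.744 0.076 0.101] [0.745 0.076 0.103] [0.062 0.062 0.018]
b1 0.054 [0.661 0.212 0.05 ] [0.661 0.212 0.05 ] [0.018 0.017 0.009]
b2 0.053 [ 0.397 -0.12   0.05 ] [ 0.397 -0.12   0.049] [0.016 0.017 0.01 ]
cabinet 0.901 [0.635 0.03  0.9  ] [0.635 0.03  0.899] [0.001 0.001 0.005]
cabedge 0.772 [0.636 0.032 0.768] [0.635 0.032 0.768] [0.001 0.002 0.008]
```

```bash
python3 -m crank '[[[8.54,1.5,3.5,1.5,0,0,0],[8.54,2.5,4.6,1.5,0,0,0],[8.54,2.5,4.6,1.5,0,0,0],[8.54,2.5,4.6,1,0,0,0],[8.54,2.5,4.6,1,0,0,0],[8.54,2.5,4.6,0.5,0,0,0],[8.54,2.5,4.6,0.5,0,0,0],[8.54,2.5,4.6,0.5,0,0,0],[8.54,2.5,4.6,0.5,0,0,0],[8.54,2.5,4.6,0,0,0,0],[8.54,2.5,4.6,0,0,0,0],[8.54,2.5,4.6,0,0,0,0],[8.54,2.5,4.6,0,0,0,0],[8.54,2.5,4.6,0,0,0,0],[8.54,1.2,0.4,0,0,0,0],[8.54,0,0,0,0,0,0]]]' 40
cat > look.py <<'E'
import sys
from h import *
o=manip.get_obs();print(o['clock'],o['position'].round(4),R.from_quat(o['ee_rot']).as_euler('zyx',True).round(1),'j',o['joint_pos'].round(2),'f',o['ft_force'].round(1),o['grip_width'],o['grasp_force'])
E
python3 - <<'E'
from look import *
im,w=cloud('wrist');np.save('wr.npy',w);cv2.imwrite('pics/w1.png',cv2.resize(im[:,:,::-1],(800,600)))
m=(w[...,2]>.207)&(w[...,2]<.225)&(np.hypot(w[...,0]-.52,w[...,1]-.035)<.05)
q=w[m];print(len(q),np.median(q,0),(q.min(0)+q.max(0))/2,np.ptp(q,0))
E
```

```text
clock: 2.1
position: [0.5188, 0.0344, 0.3157]
ee_rot: [0.991, 0.135, -0.001, -0.0]
ft_force: [0.6, -0.5, -0.9]
grip_width: 1.003
grasp_force: 0.0
2.1 [0.5188 0.0344 0.3157] [-1.55e+01 -1.00e-01 -1.80e+02] j [ 0.58  0.13 -0.8   1.56  0.1   1.49 -1.52] f [ 0.6 -0.5 -0.9] 1.0027130612587027 0.0
3709 [0.51915505 0.03613005 0.21286383] [0.51793746 0.03571711 0.21111102] [0.0601171  0.05983821 0.00821639]
```

View pics/w1.png

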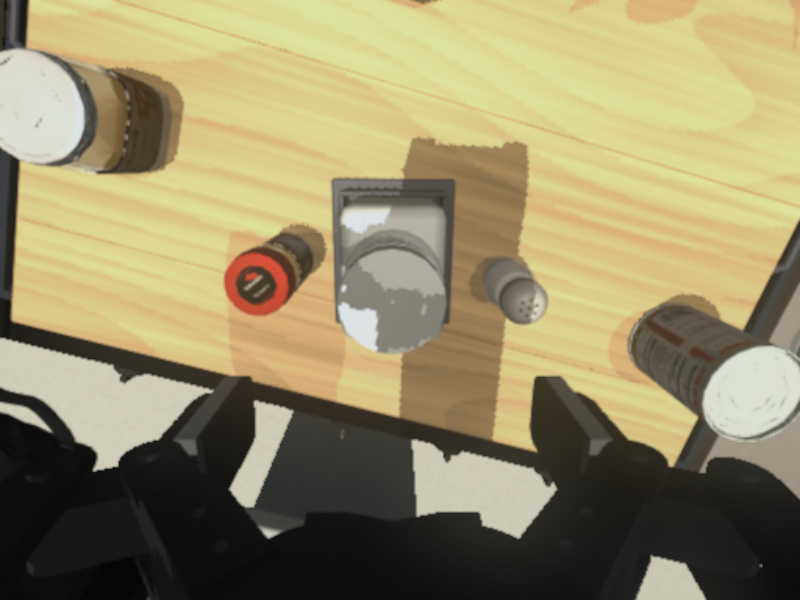

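The cup is centred under the tool at (391,300), with clear space for both fingers. Next I descend and grip it.

```bash
python3 -m crank '[[[8.54,0,0.1,-3,0,0,0],[8.54,0,0,-3,0,0,0],[8.54,0,0,-3,0,0,0],[8.54,0,0,-2.4,0,0,0],[8.54,0,0,-1.3,0,0,0],[8.54,0,0,-0.7,0,0,0],[8.54,0,0,0,0,0,0],[5.8,0,0,0,0,0,0],[5.8,0,0,0,0,0,0],[5.8,0,0,0,0,0,0],[5.8,0,0,0,0,0,0],[5.8,0,0,0,0,0,0]]]' 40
```

```text
clock: 3.65
position: [0.519, 0.0356, 0.1831]
ee_rot: [0.991, 0.134, 0.001, 0.0]
ft_force: [-1.4, -0.6, 6.4]
grip_width: 0.684
grasp_force: 37.1
```

```bash
python3 -m crank '[[[5.8,0,0,0.5,0,0,0],[5.8,0,0,1,0,0,0],[5.8,0,0,2,0,0,0],[5.8,0,0,2,0,0,0],[5.8,0,0,2,0,0,0],[5.8,0,0,0,0,0,0]]]' 40
python3 - <<'E'
from look import *
im,w=cloud('wrist');cv2.imwrite('pics/w2.png',cv2.resize(im[:,:,::-1],(800,600)))
m=(w[...,2]>.203)&(w[...,2]<.216)&(np.hypot(w[...,0]-.52,w[...,1]-.035)<.05)
q=w[m];print(len(q),np.median(q,0),(q.min(0)+q.max(0))/2,np.ptp(q,0))
E
```

```text
clock: 4.4
position: [0.5193, 0.0358, 0.2589]
ee_rot: [0.991, 0.135, 0.001, 0.0]
ft_force: [0.1, -0.4, -1.4]
grip_width: 0.686
grasp_force: 37.4
4.4 [0.5193 0.0358 0.2589] [-15.5   0.2 180. ] j [ 0.58  0.16 -0.8   1.66  0.12  1.37 -1.54] f [ 0.1 -0.4 -1.4] 0.6863772230183921 37.368348855525255
613 [0.53750746 0.04086617 0.20945642] [0.53294897 0.03775626 0.20757285] [0.01967611 0.0448408  0.00904384]
```

View pics/w2.png

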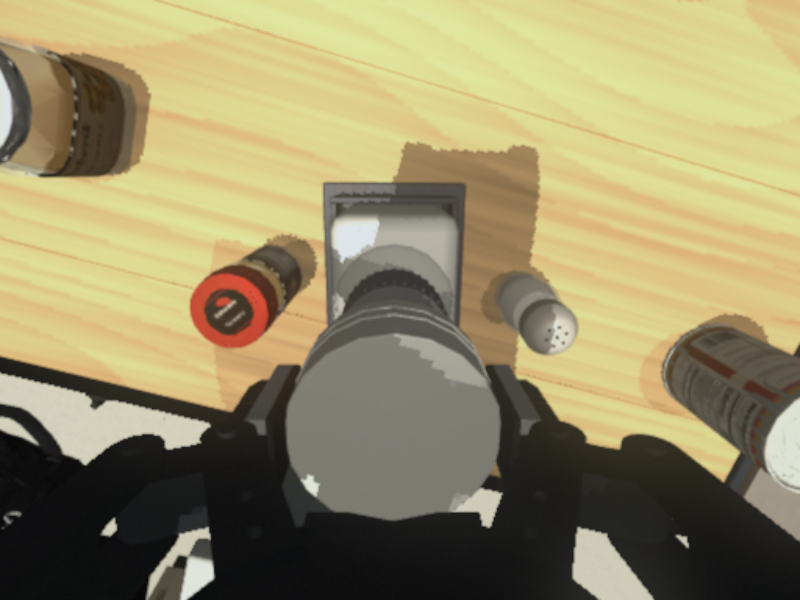

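The cup is in the fingers at (393,420), and the cap stayed on the bottle at (393,290). Now I set the cup down at a clear spot.

```bash
python3 -m crank '[[[5.8,1.2,-2.2,0,0,0,0],[5.8,2,-3.6,0,0,0,0],[5.8,2,-3.6,0,0,0,0],[5.8,2,-3.6,0,0,0,0],[5.8,1.9,-3.6,0,0,0,0],[5.8,0,0,-3,0,0,0],[5.8,0,0,-4,0,0,0],[5.8,0,0,-4,0,0,0],[5.8,0,0,-4,0,0,0],[5.8,0,0,-3,0,0,0],[5.8,0,0,-1.3,0,0,0],[5.8,0,0,-0.6,0,0,0],[5.8,0,0,0,0,0,0]]]' 40
```

```text
clock: 6.08
position: [0.61, -0.1306, 0.0588]
ee_rot: [0.991, 0.134, 0.0, 0.0]
ft_force: [0.2, -0.5, -0.1]
grip_width: 0.686
grasp_force: 37.4
```

```bash
python3 -m crank '[[[5.8,0,0,-0.3,0,0,0],[5.8,0,0,-0.1,0,0,0],[5.8,0,0,0,0,0,0]]]' 40; python3 -m crank '[[[5.8,0,0,-0.1,0,0,0],[5.8,0,0,0,0,0,0]]]' 40
```

```text
clock: 6.45
position: [0.6097, -0.1305, 0.0546]
ee_rot: [0.991, 0.134, 0.0, 0.0]
ft_force: [-0.6, 0.4, -1.1]
grip_width: 0.687
grasp_force: 37.4
clock: 6.7
position: [0.6097, -0.1304, 0.0535]
ee_rot: [0.991, 0.134, 0.0, 0.0]
ft_force: [-0.1, 0.1, 0.0]
grip_width: 0.687
grasp_force: 37.3
```

```bash
python3 -m crank '[[[5.8,0,0,-0.1,0,0,0],[5.8,0,0,0,0,0,0]]]' 40; python3 -m crank '[[[5.8,0,0,-0.1,0,0,0],[5.8,0,0,0,0,0,0]]]' 40
```

```text
clock: 6.95
position: [0.6098, -0.1304, 0.0534]
ee_rot: [0.991, 0.134, 0.0, 0.0]
ft_force: [-5.6, 0.6, 8.8]
grip_width: 0.686
grasp_force: 38.3
clock: 7.2
position: [0.6098, -0.1304, 0.0533]
ee_rot: [0.991, 0.134, 0.0, 0.001]
ft_force: [-9.5, 0.1, 18.4]
grip_width: 0.685
grasp_force: 39.3
```

The cup is on the board. I ease off the press, release it and rise.

```bash
python3 -m crank '[[[5.8,0,0,0.15,0,0,0],[8.54,0,0,0,0,0,0],[8.54,0,0,0,0,0,0],[8.54,0,0,0,0,0,0],[8.54,0,0,0,0,0,0],[8.54,0,0,1.5,0,0,0],[8.54,0,0,3,0,0,0],[8.54,0,0,5,0,0,0],[8.54,0,0,5.5,0,0,0],[8.54,0,0,5.5,0,0,0],[8.54,-1.9,3.3,2,0,0,0],[8.54,-1.9,3.3,0,0,0,0],[8.54,-1.9,3.3,0,0,0,0],[8.54,-1.9,3.3,0,0,0,0],[8.54,-1.5,3.3,0,0,0,0],[8.54,0,0,0,0,0,0]]]' 40
python3 - <<'E'
from look import *
im,w=cloud('wrist');cv2.imwrite('pics/w3.png',cv2.resize(im[:,:,::-1],(800,600)))
m=(w[...,2]>.205)&(w[...,2]<.216)&(np.hypot(w[...,0]-.52,w[...,1]-.035)<.05)
q=w[m];print(len(q),np.median(q,0),(q.min(0)+q.max(0))/2,np.ptp(q,0))
im,w=cloud('top');m=(w[...,2]>.065)&(np.hypot(w[...,0]-.61,w[...,1]+.13)<.05)
q=w[m];print(len(q),np.median(q,0),(q.min(0)+q.max(0))/2,np.ptp(q,0))
E
```

```text
clock: 9.2
position: [0.5177, 0.0378, 0.2794]
ee_rot: [0.991, 0.137, 0.001, 0.0]
ft_force: [0.2, 0.4, 0.2]
grip_width: 0.996
grasp_force: 0.0
9.2 [0.5177 0.0378 0.2794] [-1.57e+01  1.00e-01  1.80e+02] j [ 0.58  0.14 -0.81  1.63  0.11  1.41 -1.54] f [0.2 0.4 0.2] 0.9956679411758942 0.0
3332 [0.51885898 0.03570152 0.2098785 ] [0.51811719 0.03539938 0.20859941] [0.04995306 0.05075724 0.00710498]
8257 [ 0.63526581 -0.11893998  0.85453415] [ 0.60903399 -0.12988125  0.50386107] [0.05933128 0.08667868 0.8770884 ]
```

View pics/w3.png

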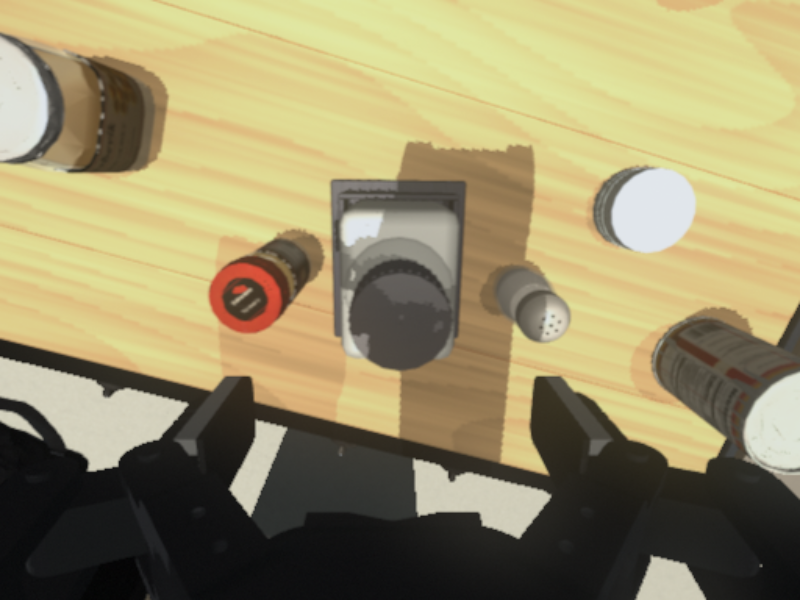

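The cup stands mouth down on the board at (652,210). The grey cap, at (400,312), is centred at about (0.5185, 0.0355). Now I grip the cap.

```bash
python3 -m crank '[[[8.54,0.1,-0.2,-2,0,0,0],[8.54,0,0,-3,0,0,0],[8.54,0,0,-2.9,0,0,0],[8.54,0,0,-1.5,0,0,0],[8.54,0,0,-0.5,0,0,0],[8.54,0,0,0,0,0,0],[4.5,0,0,0,0,0,0],[4.5,0,0,0,0,0,0],[4.5,0,0,0,0,0,0],[4.5,0,0,0,0,0,0],[4.5,0,0,0,0,0,0],[4.5,0,0,0,0,0,0],[4.5,0,0,0,0,0,0]]]' 80
```

```text
clock: 10.92
position: [0.5198, 0.0345, 0.1799]
ee_rot: [0.991, 0.135, 0.001, -0.001]
ft_force: [-2.6, 5.9, 6.2]
grip_width: 0.57
grasp_force: 82.5
```

```bash
python3 -m crank '[[[4.5,0,0.05,-0.2,0,0,0],[4.5,0,0,-0.2,0,0,0],[4.5,0,0,-0.2,0,0,0],[4.5,0,0,0,0,0,0]]]' 80
```

```text
clock: 11.42
position: [0.5199, 0.0344, 0.1743]
ee_rot: [0.991, 0.135, 0.001, -0.0]
ft_force: [-4.3, 3.6, 11.4]
grip_width: 0.564
grasp_force: 83.0
```

It went down 5.6 mm at 11.4 N, which matches the spring, so nothing slipped. Now the anticlockwise turn.

```bash
python3 -m crank '[[[4.5,0,0,0,0,0,5],[4.5,0,0,0,0,0,5],[4.5,0,0,0,0,0,5]]]' 80; python3 look.py
```

```text
clock: 11.8
position: [0.5206, 0.0345, 0.1747]
ee_rot: [0.964, 0.265, 0.002, -0.0]
ft_force: [-2.6, 4.2, 11.2]
grip_width: 0.57
grasp_force: 83.0
11.8 [0.5206 0.0345 0.1747] [ -30.7    0.2 -179.9] j [ 0.59  0.24 -0.83  1.77  0.19  1.21 -1.33] f [-2.6  4.2 11.2] 0.5695086260220664 82.96296802349389
```

```bash
python3 -m crank '[[[4.5,0,0,0,0,0,7.5],[4.5,0,0,0,0,0,7.5],[4.5,0,0,0,0,0,7.5],[4.5,0,0,0,0,0,7.5],[4.5,0,0,0,0,0,7.5],[4.5,0,0,0,0,0,7.5],[4.5,0,0,0,0,0,7.5],[4.5,0,0,0,0,0,7.5],[4.5,0,0,0,0,0,7.5],[4.5,0,0,0,0,0,7.5],[4.5,0,0,0,0,0,0]]]' 80
python3 - <<'E'
from look import *
print(o['torque'])
im,w=cloud('scene');cv2.imwrite('pics/s2.png',cv2.resize(im[130:270,200:340,::-1],(600,600)))
E
```

```text
clock: 13.18
position: [0.5183, 0.0361, 0.1738]
ee_rot: [0.604, 0.797, 0.0, -0.002]
ft_force: [-11.5, 8.4, 13.1]
grip_width: 0.565
grasp_force: 83.2
13.175 [0.5183 0.0361 0.1738] [-1.057e+02 -1.000e-01 -1.799e+02] j [ 0.74  0.29 -1.03  1.77  0.26  1.23 -0.08] f [-11.5   8.4  13.1] 0.5647104437065451 83.24662799946964
[ 1.58849063  2.61667044 -0.10886813]
```

View pics/s2.png

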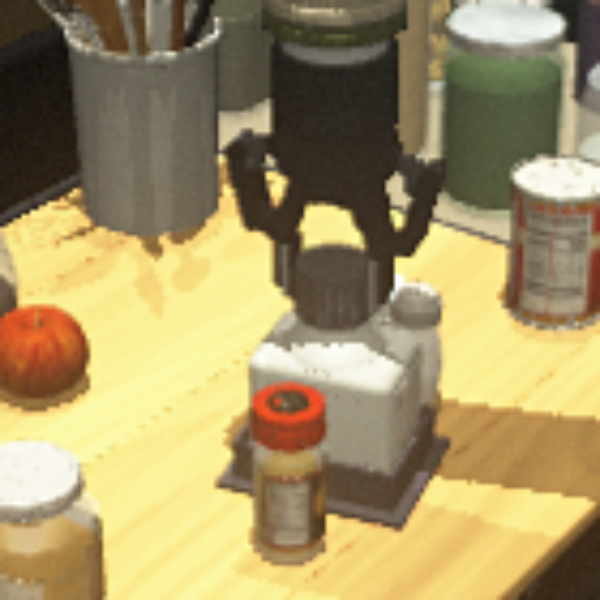

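The cap is held level at (333,285) and has turned 90°, with no sign of slip. I relieve the side force and lift gently.

```bash
python3 -m crank '[[[4.5,-0.1,0.08,0.2,0,0,0],[4.5,0,0,0.3,0,0,0],[4.5,0,0,0.4,0,0,0],[4.5,0,0,0.4,0,0,0],[4.5,0,0,0,0,0,0]]]' 80
```

```text
clock: 13.85
position: [0.5178, 0.0353, 0.1861]
ee_rot: [0.605, 0.796, 0.0, -0.001]
ft_force: [-5.2, 4.8, 2.1]
grip_width: 0.566
grasp_force: 83.4
```

```bash
python3 -m crank '[[[4.5,-0.05,0.05,0.5,0,0,0],[4.5,0,0,0.7,0,0,0],[4.5,0,0,0.8,0,0,0],[4.5,0,0,1,0,0,0],[4.5,0,0,1.5,0,0,0],[4.5,0,0,1.5,0,0,0],[4.5,0,0,1.2,0,0,0],[4.5,0,0,0.6,0,0,0],[4.5,0,0,0,0,0,0],[4.5,0,0,0,0,0,0]]]' 80
python3 - <<'E'
from look import *
im,w=cloud('scene');cv2.imwrite('pics/s3.png',cv2.resize(im[110:280,170:397,::-1],(800,600)))
E
```

```text
clock: 15.1
position: [0.5179, 0.0343, 0.2634]
ee_rot: [0.606, 0.796, -0.0, -0.0]
ft_force: [0.4, -1.0, -0.1]
grip_width: 0.565
grasp_force: 83.3
15.1 [0.5179 0.0343 0.2634] [-105.5   -0.  -180. ] j [ 0.79  0.21 -1.06  1.65  0.18  1.39 -0.02] f [ 0.4 -1.  -0.1] 0.5648205939452019 83.29528992064297
```

View pics/s3.png

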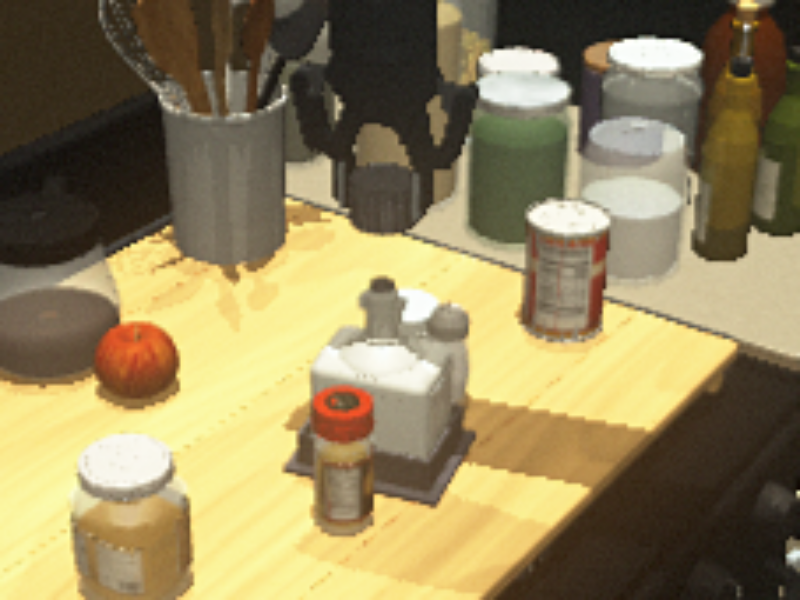

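The cap is held level at (385,197), above the bare neck at (380,300). The cup at (415,305) and the bystanders are undisturbed. The lift is about 8.3 cm.

```bash
python3 -c "
from workcell import job
print(job.hand_in())"
```

```text
the job is handed in; nothing more can be done
None
```

The job is handed in: the cup stands mouth down on the board away from the bottle, the cap was pushed down, turned 90° anticlockwise and lifted off, and it is held level about 8.3 cm above where it sat, with the other things undisturbed (about 15 s of the 61 s allowed).

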